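Peel the top tray off a clinging stack and hold it over the wash tub

TASK

The blue tray is stuck in the stack of pale trays on the wash-up bench. Take it by its orange corner tab and raise that corner first, hinging it up about the opposite corner so that it peels free and the pale stack stays standing where it is; then hold it level over the middle of the grey wash tub, a hand's breadth above the rim, ready to be rinsed. Finish while still holding it there, touching nothing else with it and leaving everything else on the bench alone.

Things in the scene. Friction and masses are not known exactly. Their poses are not given: they have to be found in the camera images.
- tray_centre (a point): Middle of the blue lift-out tray: rigid, formed, 170 (its x) x 130 (its y) x 18 tall with a flat rim, 0.14 kg. The point is 10 above the underside of its floor (rim underside 14, rim top 18 above it). Axes: x long side, y short side, z up. At the start it is nested in the pale stack, rim on rim, and clings to it (see tray). Nothing but the tab stands on it.
- tray_tab (a point): Middle of the orange upright grab tab at the blue tray's +x +y corner, (66, 50.5, 35) from the middle of the underside of the tray's floor, 17 above the rim top. A flat plate 30 long, 10 thick, 34 tall from the rim top; its length runs along the diagonal, the line from tray_centre to tray_tab. Pinch it from above across its 10 mm thickness. Axes as the tray's.
- tray_near (a point): Underside of the blue tray's rim at its outermost corner beside the tab, at tray (85, 65, 14).
- tray_far (a point): Underside of the blue tray's rim at its outermost corner opposite the tab, at tray (-85, -65, 14): the corner about which the tray is hinged up.
- stack_top (a point): Middle of the top of the stack of pale nested trays (loose, 0.75 kg, 170x130, 64 tall, standing on the bench; its axes as the blue tray's at the start). The blue tray's rim rests on its rim at this height.
- stack_far (a point): Top corner of the pale stack directly under tray_far at the start.
- tub_mouth (a point): Centre of the open mouth of the grey wash tub, level with its rim, 85 above the bench. The tub is fixed, 240 (x) x 260 (y), about 275 over its lip, empty, left or right of the middle.
- beaker: clear open beaker, 58 across, 80 tall, standing between nest and tub; bystander; origin at the centre of its underside
- jug: white square jug with red cap, 100x100, about 196 tall, at the far side of the bench; bystander; origin at the centre of its underside
- flask: green conical flask, 76 across at the foot, 118 tall, at the far side of the bench; bystander; origin at the centre of its underside
- soap: yellow bottle with red cap, 60 across, 150 tall, at the far side of the bench; bystander; origin at the centre of its underside
- brush: wash-up brush lying flat at the right of the bench; bystander
- clamp: small orange plastic T-shaped clamp lying flat, 70x56x18, between nest and tub; bystander; origin at the centre of its underside
- dish: shallow white dish, 90 across, 18 tall, at the left of the bench; bystander; origin at the centre of its underside
- tray: The blue tray; origin mid underside of its floor. It sticks to the stack by its two long sides, 60 from the middle at the -x end (away from the tab): each drags with about 5 N until the tray there has risen some 4 mm. Pulled straight up it drags on both at once (about 10 N); hinged up about tray_far the tray has leverage, and by about 0.2 rad it has let go all round. Once free it can be lifted off.
- stack: the stack of pale trays as a whole; origin at the middle of its underside, on the bench.
- tub: the grey wash tub as a whole; origin at the middle of its underside, on the bench.
Things that resemble listed ones, but are neither listed nor needed, are in the scene too. Of the things that look like the tray, the largest one is meant.

How it is judged:
On the way:
1. the tab corner of the blue tray has been raised at least 20 mm while the opposite corner still sits within 15 mm of its place on the stack (z of tray_near in the frame of stack_top above 0.02 m and distance between tray_far and stack_far below 0.015 m and contact force between the fingers and tray above 0.5 N), for 0.1 s.
At the end, for the whole second after the job is handed in: Blue tray held still in the fingers, within 17 degrees of level, its middle within 60 mm of the tub's middle and 60 mm or more above the rim (below 0.35 m), touching neither tub nor stack; pale stack flat, within 40 mm of its start; no bystander moved 30 mm (horizontal distance between tray_centre and tub_mouth below 0.06 m and z of tray_centre in the frame of tub_mouth above 0.06 m and height (world z) of tray_centre below 0.35 m and angle between tray_centre's own z axis and vertical below 0.3 rad and contact force between the fingers and tray above 1 N and contact force between tray and tub below 0.2 N and contact force between tray and stack below 0.2 N and linear speed of tray below 0.05 m/s and height (world z) of stack_top below 0.07 m and angle between stack_top's own z axis and vertical below 0.06 rad and distance of stack_top from where it was at the start of the episode below 0.04 m and distance of each of beaker, jug, flask, soap, brush, clamp, dish from where it was at the start of the episode below 0.03 m); the arm keeps its last pose, push and grip.
It fails at once if the pale stack lifted more than 15 mm, tipped more than about 10 degrees or dragged more than 40 mm (height (world z) of stack_top above 0.079 m or angle between stack_top's own z axis and vertical above 0.18 rad or distance of stack_top from where it was at the start of the episode above 0.04 m).
It fails at once if a bystander moved more than 30 mm (distance of any of beaker, jug, flask, soap, brush, clamp, dish from where it was at the start of the episode above 0.03 m).
It also fails if it takes over 38 s, if anything falls off the work surface, if the arm or the gripper's body presses on something with over 40 N, if the wrist force passes 120 N, or if a joint passes its speed limit or range.

ROBOT

A 7-joint arm with a two-finger parallel gripper is mounted at the origin on the work surface. World frame = base frame: x ahead of the robot, y to its left, z up, the work surface at z = 0. Lengths are in m, angles in rad, forces in N, time in s.
With the tool pointing down it reaches from about 0.4 to 0.9 m from the base axis. Payload 5.5 kg.
Tool frame: the origin (TCP) lies midway between the tips of the shut fingers; the grasp point (between the pads) lies 19 mm behind it (manip.grip_depth is the distance from the TCP to the grasp point, in m); z points along the fingers, y is the line along which they close (so a half turn about z gives the same grasp; the last joint's range is limited). The gripper opens to 85 mm and grips with 20 to 120 N. Pads are 22 mm wide; open, the fingers measure 114 mm over their backs; the gripper's body (76 mm by 85 mm) begins 54 mm behind the grasp point. The pads swing forward as they close: fully open they stand 13 mm farther back than shut.
Start: joints at [1.507, 0.501, -0.427, 1.55, 0.221, 1.138, -0.21], TCP at [0.209, -0.616, 0.191] pointing down, gripper open.
Joint ranges: [-2.88, 2.88], [-0.31, 2.03], [-1.54, 1.56], [0.2, 2.42], [-1.41, 4.55], [0.19, 2.02], [-2.57, 2.57]. Speed limits (rad/s): [2.57, 2.57, 3.14, 3.14, 3.14, 3.14, 3.14].

INTERFACE

Orientations are given as a rotation vector (axis times angle).
In Python, from plant import monitor, capture, manip, look_for, outline_of gives the robot as it stands.
- The arm moves only by the tool drive_tool, never from a script. Its argument "moves" is text: rows parted by semicolons, each of 7 numbers parted by spaces: the shift along the tool's x, y, z in mm, then the turn, a rotation vector about the tool's x, y, z in rad, then the closure, from 0 (fully open) to 1 (shut). In form: dx dy dz wx wy wz jaw; .... A call has exactly 8 rows; each row is the pose to reach, as a shift and turn from the pose commanded when the call began, along the tool's axes at that moment; what a row does not reach only later rows make up. A row lasts 1/10 s, in which the tool goes at most 50 mm and 8.59 degrees, less where a joint would pass 70% of its speed; a pose out of reach is approached as far as the arm can. A call with a gripper value outside its range is refused whole. The fingers move at their own pace and stop on an object; the grip force is fixed at half the most. Time passes only in rows, so rows that repeat a pose let the fingers close, or fill a call up. It gives the time, the measured TCP pose, the force, the opening and the grip force at its end, in the units of the state.
- monitor.get_obs(): the state, without advancing time (a new reading comes with each control period).
- capture(name): name is "scene" or "top" or "wrist"; returns a dict with "frame" (400x640x3 uint8, red, green, blue), "vfov" (degrees; the focal length in pixels is half the picture's height over the tangent of half this angle, whatever the lens; pixels are square), "cx", "cy" (the principal point, pixels), "dist_coeffs" ([k1, k2, p1, p2, k3] as OpenCV has them; the pictures are not rectified), "extrinsics" (4x4, takes a point from camera to world coordinates); the wrist camera has in their place "hand_eye" (4x4, takes a point from camera to tool coordinates, whose origin is the TCP and whose axes are the flange's). Camera axes: x right, y up, looking along -z (the intrinsics and any distortion apply to the point x, -y, -z); pixel columns grow to the right and rows downward; lengths in m; the calibration is good to about 2 mm. A picture is of the moment at which its call begins: read the wrist's pose just before it. There is no depth.
- manip.job_done(): hands the job in; it is judged then, once.
Trained networks look in a picture, given as the dict that the camera call returned (one of the last four; its "shot" number tells which), for a name from the list of things; names that differ only in an ending like _2 or _b are one class to them, and where a whole thing is asked for, a point or a joint stands for the part that bears it (a point fixed in the world has none). Each returns a list of dicts, best first, with "confidence" (0 to 1); they miss things now and then, are a little off and sometimes report something else, mostly with a low value. They report only what shows in the picture. A call takes as long as a camera call. They do not tell look-alikes from the thing itself.
- look_for(query, picture): "rect" ([left, top, right, bottom] as shares, 0 to 1, of the picture: columns of its width, rows of its height, round what is visible of it).
- outline_of(query, picture): "pixels" (400x640 bool, what is visible of it) and "rect" ([left, top, right, bottom] as shares, 0 to 1, of the picture: columns of its width, rows of its height, round what is visible of it).
The state is a dict: "time_s": time; "joint_pos": joint angles; "qvel": joint speeds; "joint_efforts": joint torques, N m; "tcp_pos": TCP position; "ee_rot": TCP orientation; "force": force on the tool from outside, world axes, zero at the start; "wrist_torque": the same for the moment, N m; "gripper_width": opening from 0.0 (shut) to 1.0 (fully open); "grasp_force": force on a finger pad.
Only numpy, scipy, OpenCV 4.12 (cv2) and the standard library are available. Lean on these libraries where they do the work, as an engineer would, in place of code of your own. Each camera call takes 0.05 s, during which the arm holds its last target. There are 200 camera calls.

## Working session

There is one attempt and no reset: what is moved stays moved. The work goes in short steps, Python scripts to look and compute and a tool call to move; the robot and the scene stay as the last step left them, time stands still between calls to the robot, and variables do not carry over. Pictures are saved under pics/ and viewed, at most 10 in all, crops included, and the job is handed in when it is done.

Besides the shell and the picture viewer there is one more tool, called after "Emit:" by a JSON object that holds its "method" and its "body", one argument or row to a line. drive_tool: Moves the arm, as the interface text tells. Its arguments: {"type":"object","properties":{"moves":{"type":"string"}},"required":["moves"]}

```bash
mkdir -p pics; ls
cat > h.py <<'E'
import numpy as np, cv2
from scipy.spatial.transform import Rotation as R
from plant import monitor, capture, manip, look_for, outline_of
def K(c):
    f=200/np.tan(np.radians(c["vfov"])/2); return np.array([[f,0,c["cx"]],[0,f,c["cy"]],[0,0,1]])
def T(c,obs=None):
    if "extrinsics" in c: return np.array(c["extrinsics"])
    t=np.eye(4); t[:3,:3]=R.from_rotvec(obs["ee_rot"]).as_matrix(); t[:3,3]=obs["tcp_pos"]
    return t@np.array(c["hand_eye"])
def ray(c,px,obs=None):
    p=cv2.undistortPoints(np.array(px,float).reshape(-1,1,2),K(c),np.array(c["dist_coeffs"],float)).reshape(-1,2)
    M=T(c,obs); d=np.c_[p[:,0],-p[:,1],-np.ones(len(p))]@M[:3,:3].T
    return M[:3,3],d
def atz(c,px,z,obs=None):
    o,d=ray(c,px,obs); z=np.asarray(z,float)
    return o+d*((z-o[2])/d[:,2])[:,None]
def proj(c,P,obs=None):
    M=np.linalg.inv(T(c,obs)); q=np.asarray(P,float).reshape(-1,3)@M[:3,:3].T+M[:3,3]
    q=q*[1,-1,-1]
    return cv2.projectPoints(q,np.zeros(3),np.zeros(3),K(c),np.array(c["dist_coeffs"],float))[0].reshape(-1,2)
def save(n,im): cv2.imwrite("pics/"+n,cv2.cvtColor(im,cv2.COLOR_RGB2BGR))
E
python3 - <<'E'
from h import *
o=monitor.get_obs(); print(o)
for n in ["top","scene"]:
    c=capture(n); save(n+".png",c["frame"]); print(n,c["vfov"],np.round(c["extrinsics"],3).tolist())
    for q in ["tray","tray_tab","stack","tub","beaker","clamp"]:
        for r in look_for(q,c)[:3]: print(q,round(r["confidence"],2),np.round(np.array(r["rect"])*[640,400,640,400]))
E
```

```text
pics
{'time_s': 0.0, 'joint_pos': array([ 1.50720518,  0.50187804, -0.42677587,  1.55147708,  0.22079623,
        1.13831087, -0.21027245]), 'qvel': array([-6.94148097e-04,  1.98428877e-04, -1.31321476e-03, -1.99496679e-03,
        8.31681995e-04,  6.77023300e-04,  4.13686131e-05]), 'joint_efforts': array([ 3.46275274e-04, -5.69521379e+01, -5.81585303e+00, -2.80940527e+01,
        1.07865551e-02,  1.18443085e-02,  2.49996401e-05]), 'tcp_pos': array([ 0.20835085, -0.61486096,  0.19022789]), 'ee_rot': array([-3.09775697e+00, -5.10828681e-01,  4.14355049e-04]), 'force': array([-0.52041629, -0.12636871,  0.09228388]), 'wrist_torque': array([-0.07974726, -0.03704533, -0.00447834]), 'grasp_force': 0.0, 'gripper_width': 0.9998543736568195}
top 44.08114112590589 [[0.022, 0.984, -0.176, 0.3], [-1.0, 0.021, -0.003, 0.021], [0.001, 0.176, 0.984, 1.462], [0.0, 0.0, 0.0, 1.0]]
tray 0.94 [373. 269. 425. 313.]
tray 0.92 [369. 182. 439. 241.]
tray 0.59 [378. 126. 411. 162.]
tray_tab 0.94 [366. 182. 438. 245.]
tray_tab 0.92 [378. 121. 409. 164.]
tray_tab 0.6 [374. 269. 425. 317.]
tub 0.88 [174. 176. 281. 271.]
beaker 0.83 [315. 170. 333. 190.]
beaker 0.29 [239.  96. 284. 153.]
clamp 0.63 [310. 229. 327. 248.]
scene 43.93528390376342 [[-0.83, -0.303, 0.469, 1.35], [0.558, -0.461, 0.69, 1.185], [0.007, 0.834, 0.551, 1.027], [0.0, 0.0, 0.0, 1.0]]
tray 0.86 [337. 161. 360. 179.]
tray 0.83 [277. 163. 328. 184.]
tray 0.6 [235. 193. 263. 215.]
tray_tab 0.79 [274. 160. 329. 190.]
tray_tab 0.6 [235. 195. 264. 217.]
tray_tab 0.6 [332. 162. 354. 178.]
stack 0.97 [276. 177. 327. 200.]
stack 0.69 [258. 186. 278. 233.]
tub 0.66 [335. 202. 453. 289.]
tub 0.42 [278. 177. 330. 197.]
beaker 0.86 [302. 199. 316. 230.]
clamp 0.49 [344. 202. 364. 216.]
clamp 0.38 [337. 201. 453. 287.]
```

View pics/top.png

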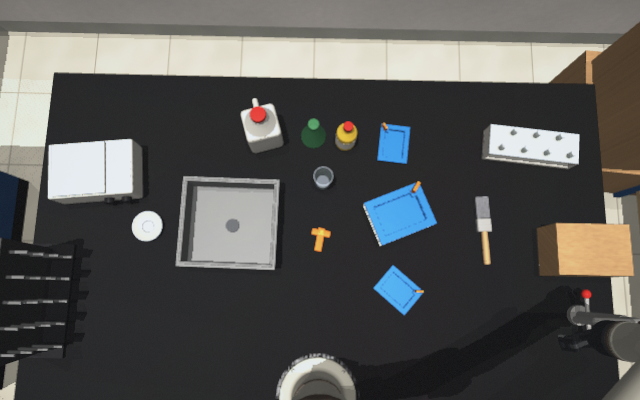

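Run:
```python
from h import *
c=capture("top"); im=c["frame"]
save("crop.png",cv2.resize(im[105:325,300:480],None,fx=3,fy=2.7,interpolation=cv2.INTER_CUBIC))
ms=[m for m in outline_of("tray",c)]
for m in ms[:3]:
    p=m["pixels"].astype(np.uint8); n,l,s,_=cv2.connectedComponentsWithStats(p); print(m["confidence"],p.sum())
    ys,xs=np.nonzero(p); P=atz(c,np.c_[xs,ys],0.066+0*xs)
    r=cv2.minAreaRect((P[:,:2]*1000).astype(np.float32)); print(np.round(r[0]),np.round(r[1]),r[2])
    hsv=cv2.cvtColor(im,cv2.COLOR_RGB2HSV); x0,y0,x1,y1=xs.min()-8,ys.min()-8,xs.max()+8,ys.max()+8
    og=(hsv[y0:y1,x0:x1,0]<22)&(hsv[y0:y1,x0:x1,1]>140)&(hsv[y0:y1,x0:x1,2]>100)
    yy,xx=np.nonzero(og); 
    if len(xx): print("orange",len(xx),xx.mean()+x0,yy.mean()+y0, atz(c,[[xx.mean()+x0,yy.mean()+y0]],[0.09]))
m=look_for("tub",c)[0]["rect"]; print(m)
r=np.array(m)*[640,400,640,400]; print(atz(c,[[r[0],r[1]],[r[2],r[3]],[(r[0]+r[2])/2,(r[1]+r[3])/2]],0.085*np.ones(3)))
for q,h in [("beaker",.08),("jug",.196),("flask",.118),("soap",.15),("brush",.02),("clamp",.018),("dish",.018),("stack",0.06)]:
    for m in look_for(q,c)[:2]:
        r=np.array(m["rect"])*[640,400,640,400]; print(q,round(m["confidence"],2),np.round(atz(c,[[(r[0]+r[2])/2,(r[1]+r[3])/2]],[h/2]),3))
```

```text
0.97 1090
[ 721. -205.] [ 86. 115.] 83.83382415771484
orange 17 384.29411764705884 125.94117647058823 [[ 0.76451879 -0.17638814  0.09      ]]
0.88 2744
[ 516. -223.] [133. 174.] 22.43107032775879
orange 41 416.0975609756098 185.8780487804878 [[ 0.58920513 -0.26579304  0.09      ]]
0.85 1243
[ 298. -216.] [115.  86.] 50.268211364746094
orange 9 419.77777777777777 290.8888888888889 [[ 0.29679273 -0.27130919  0.09      ]]
[0.2719, 0.44, 0.4356, 0.6772]
[[0.60407459 0.42324919 0.085     ]
 [0.3426058  0.11547244 0.085     ]
 [0.47113448 0.26680937 0.085     ]]
beaker 0.78 [[ 0.618 -0.008  0.04 ]]
jug 0.69 [[0.757 0.18  0.098]]
flask 0.66 [[0.742 0.028 0.059]]
brush 0.69 [[0.463 0.511 0.01 ]]
brush 0.65 [[0.485 0.277 0.01 ]]
clamp 0.73 [[0.436 0.003 0.009]]
dish 0.86 [[0.466 0.51  0.009]]
```

The top view shows three blue trays with orange tabs: the big one at (400,213) with its tab at (416,187), and small ones at (394,143) and (399,290). The tub is at (229,223), the beaker at (323,178), the clamp at (320,238), and the soap, flask and jug are at the top. By the description (the largest) I choose (400,213). I'll check that in the crop.

View pics/crop.png

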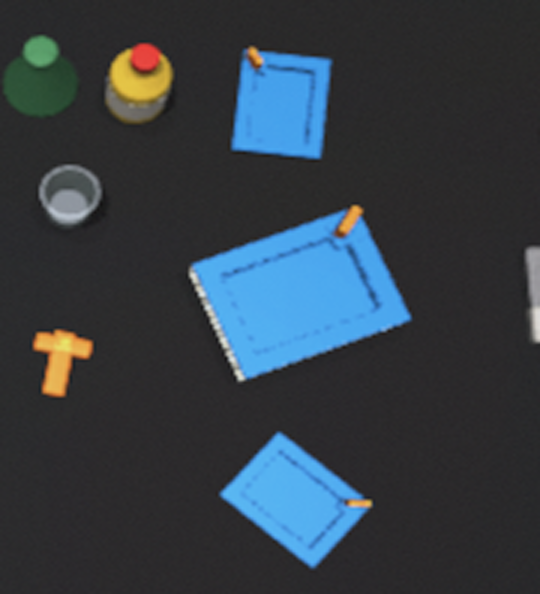

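```bash
cat >> h.py <<'E'
def rel(p,Rw,obs=None,frm=None):
    "shift (mm) and turn from measured pose to world pose"
    o=obs or monitor.get_obs(); R0=R.from_rotvec(o["ee_rot"])
    d=R0.inv().apply(np.array(p)-o["tcp_pos"])*1000
    return np.round(d,1),np.round((R0.inv()*Rw).as_rotvec(),3)
def down(yang,tilt=0):
    "tool down, tool y at world yaw yang (deg); tilt about tool y"
    a=np.radians(yang); y=np.array([np.cos(a),np.sin(a),0]); z=np.array([0,0,-1.]); x=np.cross(y,z)
    return R.from_matrix(np.c_[x,y,z])*R.from_rotvec([0,tilt,0])
E
python3 - <<'E'
from h import *
print(rel([0.58,-0.262,0.20],down(-120.5)))
E
```

```text
(array([ 465.2, -215.7,   -8.7]), array([ 0.   , -0.   ,  0.859]))
```

The crop shows the large blue tray on the pale stack, with the stack's pale edge visible at the left and the orange tab at its upper-right corner, crop (348,221). The choice holds.

Emit:
{"method": "drive_tool", "body": {
  "moves": "20 -9 0 0 0 0.05 0; 60 -28 -1 0 0 0.15 0; 100 -46 -2 0 0 0.25 0; 140 -65 -3 0 0 0.35 0; 180 -84 -4 0 0 0.45 0; 220 -102 -5 0 0 0.55 0; 260 -121 -6 0 0 0.62 0; 300 -139 -7 0 0 0.68 0"
}}

```text
time_s: 2.05
tcp_pos: [0.4493, -0.3863, 0.1987]
ee_rot: [3.092, -0.556, 0.001]
force: [0.1, -0.4, -0.4]
gripper_width: 1.004
grasp_force: 0.0
```

Run:
```python
from h import *
print(rel([0.58,-0.262,0.20],down(-120.5)), monitor.get_obs()["joint_pos"])
```

```text
(array([  79.2, -162. ,   -1.4]), array([ 0.   , -0.   ,  0.176])) [ 0.98346336  0.38679976 -0.40917505  1.6940745   0.16988384  1.09527376
 -1.40349422]
```

Emit:
{"method": "drive_tool", "body": {
  "moves": "18 -36 0 0 0 0.04 0; 36 -72 0 0 0 0.08 0; 54 -108 0 0 0 0.12 0.4; 68 -140 0 0 0 0.15 0.4; 76 -156 0 0 0 0.17 0.4; 79 -162 0 0 0 0.176 0.4; 79 -162 0 0 0 0.176 0.4; 79 -162 0 0 0 0.176 0.4"
}}

```text
time_s: 2.85
tcp_pos: [0.5773, -0.2646, 0.1981]
ee_rot: [3.031, -0.823, -0.001]
force: [-0.1, -0.7, 0.3]
gripper_width: 0.601
grasp_force: 0.0
```

Run:
```python
from h import *
o=monitor.get_obs(); print(o["tcp_pos"],o["joint_pos"],o["gripper_width"])
c=capture("wrist"); im=c["frame"].copy(); print(np.round(c["hand_eye"],3).tolist())
hsv=cv2.cvtColor(im,cv2.COLOR_RGB2HSV); m=((hsv[...,0]<22)&(hsv[...,1]>140)&(hsv[...,2]>90)).astype(np.uint8)
n,l,s,ce=cv2.connectedComponentsWithStats(m)
for i in range(1,n):
    if s[i,4]>60:
        print(s[i],ce[i],atz(c,[ce[i]],[0.088],o).round(4))
for r in look_for("tray_tab",c)[:2]: print(r)
for p in proj(c,[o["tcp_pos"],[0.589,-0.266,0.085]],o): cv2.circle(im,tuple(int(v) for v in p),4,(255,0,255),1)
save("w1.png",im)
```

```text
[ 0.57725474 -0.26458358  0.19814228] [ 0.69084852  0.46611824 -0.41605294  1.58350729  0.2028931   1.13542652
 -1.87310865] 0.6013206406466075
[[0.001, 0.956, 0.292, 0.075], [1.0, -0.0, -0.001, 0.0], [-0.0, 0.292, -0.956, -0.183], [0.0, 0.0, 0.0, 1.0]]
[152  40  19  14  76] [163.25        47.92105263] [[ 0.7553 -0.2117  0.088 ]]
[  0 132  27  37 801] [ 11.23220974 150.23595506] [[ 0.7615 -0.0244  0.088 ]]
[308 160  10  18 143] [312.97902098 167.40559441] [[ 0.5959 -0.2715  0.088 ]]
[309 181   9  14  78] [313.47435897 189.80769231] [[ 0.5761 -0.2603  0.088 ]]
{'rect': [0.352, 0.374, 0.6358, 0.8103], 'confidence': 0.91}
{'rect': [0.5458, 0.7672, 0.5914, 0.868], 'confidence': 0.76}
```

View pics/w1.png

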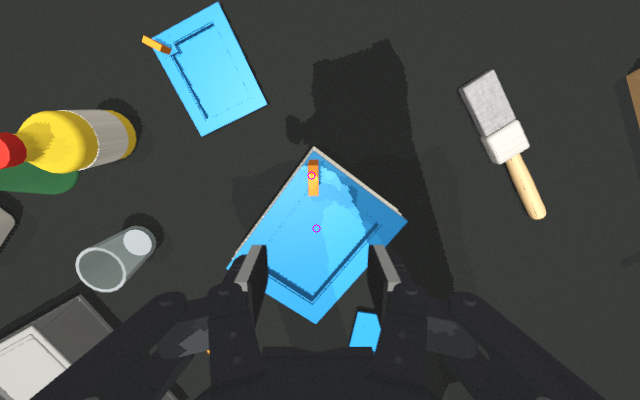

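The wrist picture shows the tray below the gripper. The near corner is at (314,148), the tab's top face spans rows 168–195 at column 313, the far corner is at (317,322), and the right corner is at (406,218).

Run:
```python
from h import *
o=monitor.get_obs()
c=capture("wrist")
top=atz(c,[[313.3,182],[313,169],[313.4,195.5]],[.102]*3,o); cor=atz(c,[[314,149.5],[317,322],[406,218]],[.068]*3,o)
print(top.round(4),cor.round(4))
n,f=cor[0],cor[1]; print(np.linalg.norm(n-f),np.linalg.norm(n-cor[2]),np.linalg.norm(f-cor[2]),(n+f)/2)
u=(n-f)/np.linalg.norm(n-f); a=np.degrees(np.arctan2(u[1],u[0])); print(a)
tab=(n+f)/2+u*.0831; print("tab from corners",tab)
t=(tab+top[0])/2; t[2]=0.073
for z in (.105,.073):
    t[2]=z; print(t,rel(t,down(a-90),o))
```

```text
[[ 0.5857 -0.2665  0.102 ]
 [ 0.5966 -0.2726  0.102 ]
 [ 0.5742 -0.2598  0.102 ]] [[ 0.6081 -0.2802  0.068 ]
 [ 0.4235 -0.1753  0.068 ]
 [ 0.4919 -0.3295  0.068 ]]
0.2122568532044206 0.12620309892631185 0.16868810382145488 [ 0.51581025 -0.22775886  0.068     ]
-29.61245826642271
tab from corners [ 0.58805636 -0.26882114  0.068     ]
[ 0.58687667 -0.26766912  0.105     ] (array([ 9.8, -2.8, 93.3]), array([ 0.001,  0.   , -0.015]))
[ 0.58687667 -0.26766912  0.073     ] (array([  9.8,  -2.8, 125.3]), array([ 0.001,  0.   , -0.015]))
```

Emit:
{"method": "drive_tool", "body": {
  "moves": "5 -1 10 0 0 -0.01 0.4; 9 -3 35 0 0 -0.015 0.4; 10 -3 65 0 0 -0.015 0.4; 10 -3 90 0 0 -0.015 0.4; 10 -3 108 0 0 -0.015 0.4; 10 -3 118 0 0 -0.015 0.4; 10 -3 123 0 0 -0.015 0.4; 10 -3 123 0 0 -0.015 0.4"
}}

```text
time_s: 3.8
tcp_pos: [0.5883, -0.2656, 0.0749]
ee_rot: [-3.038, 0.799, 0.001]
force: [0.2, 0.0, 0.6]
gripper_width: 0.6
grasp_force: 0.0
```

Run:
```python
from h import *
o=monitor.get_obs(); print(o["tcp_pos"],o["force"],rel([0.5869,-0.2677,0.074],down(-119.6),o))
c=capture("wrist"); save("w2.png",c["frame"])
```

```text
[ 0.58829648 -0.26556552  0.07485871] [0.21775404 0.01678803 0.60829462] (array([-0.2,  2.5,  0.9]), array([-0.   ,  0.001,  0.002]))
```

View pics/w2.png

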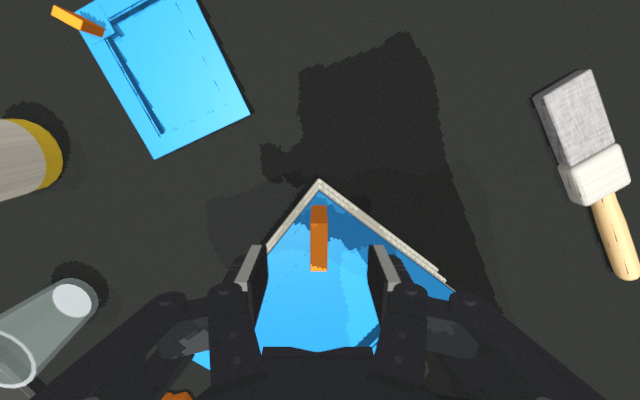

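The close look shows the tab at column 318, with the fingers at about 264 and 370, so it is centred between them. I'll close now.

Emit:
{"method": "drive_tool", "body": {
  "moves": "0 1 0 0 0 0 0.6; 0 1 0 0 0 0 0.8; 0 1 0 0 0 0 1; 0 1 0 0 0 0 1; 0 1 0 0 0 0 1; 0 1 0 0 0 0 1; 0 1 0 0 0 0 1; 0 1 0 0 0 0 1"
}}

```text
time_s: 4.65
tcp_pos: [0.588, -0.2662, 0.0753]
ee_rot: [-3.038, 0.799, 0.0]
force: [-1.3, -0.2, -0.7]
gripper_width: 0.0
grasp_force: 0.0
```

Run:
```python
from h import *
o=monitor.get_obs(); print(o["tcp_pos"],o["joint_pos"])
R0=R.from_rotvec(o["ee_rot"]); f=np.array([0.4235,-0.1753,0.064]); 
v=R0.inv().apply(f-o["tcp_pos"])*1000; print("far in tool",v)
print("tool x world",R0.apply([1,0,0]))
for th in np.arange(.05,.36,.05):
  for s in (-1,):
    q=R.from_rotvec([0,s*th,0]); d=v-q.apply(v); print(s*th,d.round(1),"world",R0.apply(d).round(1))
```

```text
[ 0.58798649 -0.26624666  0.07527234] [ 0.65848026  0.61392878 -0.38276028  1.65471213  0.27252564  0.92606267
 -1.91079404]
far in tool [-187.94667266    1.70066368   11.2837168 ]
tool x world [ 8.70723788e-01 -4.91772387e-01 -6.06684785e-05]
-0.05 [ 0.3 -0.   9.4] world [ 0.3 -0.2 -9.4]
-0.1 [ 0.2  0.  18.8] world [  0.2  -0.1 -18.8]
-0.15000000000000002 [-0.4 -0.  28.2] world [ -0.4   0.2 -28.2]
-0.2 [-1.5  0.  37.6] world [ -1.3   0.7 -37.6]
-0.25 [-3.1  0.  46.8] world [ -2.7   1.5 -46.8]
-0.3 [-5.1  0.  56. ] world [ -4.4   2.5 -56. ]
-0.35000000000000003 [-7.5  0.  65.1] world [ -6.6   3.7 -65.1]
```

The gripper shut completely, so the grip missed. Looking again.

Run:
```python
from h import *
o=monitor.get_obs()
c=capture("wrist"); im=c["frame"].copy()
for p in proj(c,[o["tcp_pos"],R.from_rotvec(o["ee_rot"]).apply([0,0,-.019])+o["tcp_pos"]],o): cv2.circle(im,tuple(int(v) for v in p),3,(255,0,255),1)
save("w3.png",cv2.resize(im[150:380,170:470],None,fx=2.5,fy=2.5))
c=capture("top"); 
save("t3.png",cv2.resize(c["frame"][160:270,340:480],None,fx=4,fy=4,interpolation=cv2.INTER_CUBIC))
```

```text
(no output)
```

View pics/w3.png

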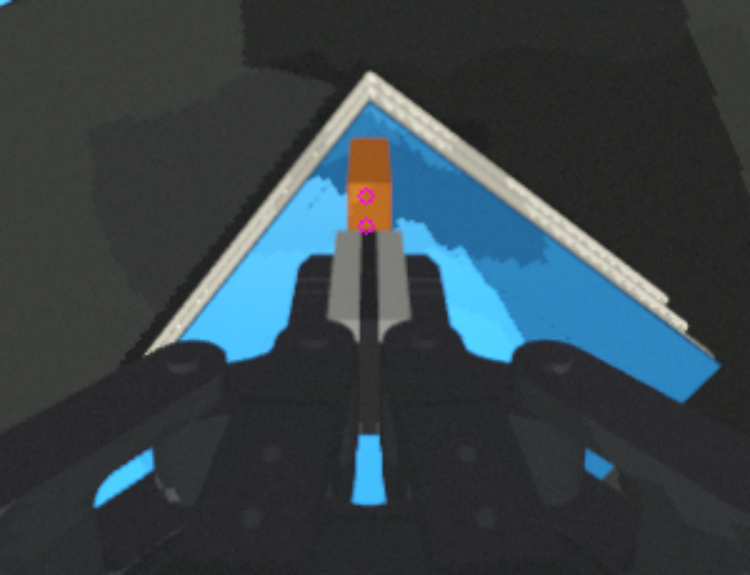

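The crop shows the shut fingers in front of (above) the tab's inner end. Their tips end at crop row 232 (full image row 243) and hide part of the tab's top face, and the TCP projects about 14 px away from them. I'll work out where the tips really are.

Run:
```python
from h import *
o=monitor.get_obs(); c=capture("wrist"); H=np.array(c["hand_eye"]); print(H.round(4).tolist(),c["vfov"],c["cx"],c["cy"],c["dist_coeffs"])
p=cv2.undistortPoints(np.array([[[317.,243]],[[317,278]]]),K(c),np.array(c["dist_coeffs"],float)).reshape(-1,2)
for q in p:
    d=H[:3,:3]@[q[0],-q[1],-1]
    for x in (0,.005,.011): t=(x-H[0,3])/d[0]; print(x,(H[:3,3]+t*d).round(4))
# independent check of the world: project tray model in scene/top vs tab
for n in("top","scene"):
    cc=capture(n); print(n,proj(cc,[o["tcp_pos"],[.587,-.267,.102],[.588,-.266,.129]]).round(1).tolist())
    im=cc["frame"]; q=proj(cc,[[.587,-.267,.102]])[0].astype(int)
    if n=="scene": save("s3.png",cv2.resize(im[q[1]-45:q[1]+45,q[0]-60:q[0]+60],None,fx=6,fy=6,interpolation=cv2.INTER_CUBIC)); print(q)
```

```text
[[0.0005, 0.9563, 0.2925, 0.0749], [1.0, -0.0003, -0.0006, 0.0003], [-0.0005, 0.2925, -0.9563, -0.1831], [0.0, 0.0, 0.0, 1.0]] 66.92111627935942 317.1340316954747 200.86118804276407 [-0.02111393  0.          0.          0.          0.        ]
0 [ 0.      0.0003 -0.0219]
0.005 [ 0.005   0.0003 -0.0326]
0.011 [ 0.011   0.0003 -0.0455]
0 [ 0.      0.0003 -0.0599]
0.005 [ 0.005   0.0003 -0.0681]
0.011 [ 0.011   0.0003 -0.078 ]
top [[415.2, 187.3], [417.4, 185.8], [419.1, 183.4]]
scene [[279.6, 171.8], [279.4, 165.5], [279.0, 159.4]]
[279 165]
```

View pics/s3.png

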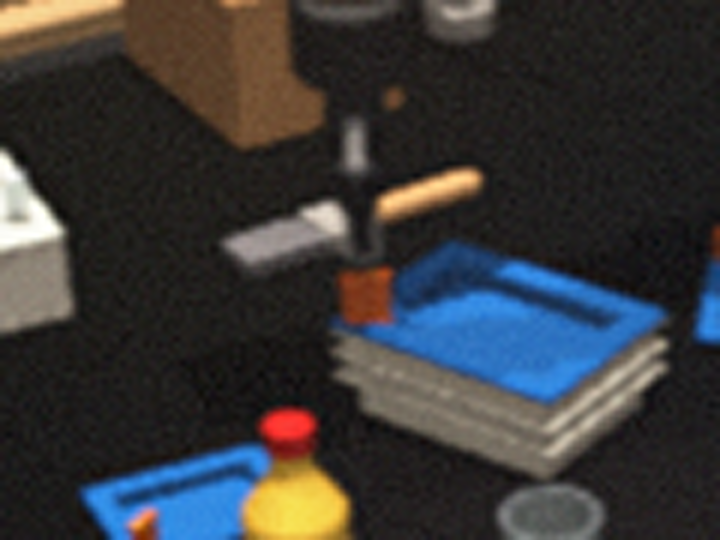

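The scene view shows the shut fingers standing just above the tab top at crop (366,268), tips at about z 0.105–0.11. So the real tips are about 30 mm higher than the reported TCP. I'll open, go lower and check again.

Emit:
{"method": "drive_tool", "body": {
  "moves": "0 0 -4 0 0 0 0.7; 2 0 -4 0 0 0 0.4; 4 0 -4 0 0 0 0.4; 4 0 -4 0 0 0 0.4; 4 0 8 0 0 0 0.4; 4 0 20 0 0 0 0.4; 4 0 28 0 0 0 0.4; 4 0 28 0 0 0 0.4"
}}

```text
time_s: 5.7
tcp_pos: [0.5896, -0.2675, 0.0448]
ee_rot: [-3.038, 0.798, 0.006]
force: [0.4, 0.6, -1.1]
gripper_width: 0.605
grasp_force: 0.0
```

Run:
```python
from h import *
o=monitor.get_obs(); print(manip.grip_depth,o["tcp_pos"],o["force"],o["gripper_width"])
c=capture("wrist"); s=capture("scene")
a=cv2.resize(c["frame"][150:350,200:440],None,fx=1.65,fy=2); b=cv2.resize(s["frame"][125:200,235:325],None,fx=4.4,fy=400/75)
save("w4.png",np.hstack([a,b]))
```

```text
0.0187 [ 0.58963076 -0.26751909  0.04477965] [ 0.38001993  0.5782718  -1.10280692] 0.6045400912807095
```

View pics/w4.png

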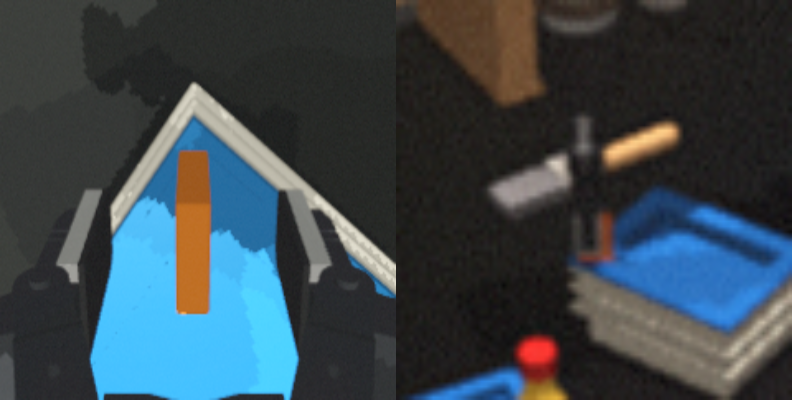

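The fingers now straddle the tab, with the tab at column 193 and the fingers at 110 and 278. The scene view shows the tips low on the tab, just above the rim. I'll close.

Emit:
{"method": "drive_tool", "body": {
  "moves": "0 0 0 0 0 0 0.6; 0 0 0 0 0 0 0.8; 0 0 0 0 0 0 1; 0 0 0 0 0 0 1; 0 0 0 0 0 0 1; 0 0 0 0 0 0 1; 0 0 0 0 0 0 1; 0 0 0 0 0 0 1"
}}

```text
time_s: 6.6
tcp_pos: [0.592, -0.2684, 0.0481]
ee_rot: [3.038, -0.799, 0.002]
force: [-0.7, 0.6, 5.3]
gripper_width: 0.098
grasp_force: 60.3
```

Run:
```python
from h import *
o=monitor.get_obs(); print(o["tcp_pos"],o["joint_pos"])
R0=R.from_rotvec(o["ee_rot"]); f=np.array([0.4235,-0.1753,0.064]); 
v=R0.inv().apply(f-o["tcp_pos"])*1000
v[2]=-(64-(o["tcp_pos"][2]*1000)) # reported frame sits ~30 mm deep: far in the reported tool frame
print(v)
for th in np.arange(.04,.33,.04):
    d=v-R.from_rotvec([0,th,0]).apply(v); print(round(th,2),d.round(1),"world",R0.apply(d).round(1))
```

```text
[ 0.59204351 -0.26838492  0.04805008] [ 0.64906157  0.65398043 -0.37080712  1.65701549  0.28914197  0.88391861
 -1.92146084]
[-192.51267345    1.85334182  -15.9499241 ]
0.04 [ 0.5  0.  -7.7] world [ 0.4 -0.2  7.7]
0.08 [  0.7   0.  -15.4] world [ 0.6 -0.3 15.4]
0.12 [  0.5   0.  -23.2] world [ 0.4 -0.2 23.2]
0.16 [  0.1  -0.  -30.9] world [ 0.  -0.  30.9]
0.2 [ -0.7   0.  -38.6] world [-0.6  0.3 38.6]
0.24 [ -1.7   0.  -46.2] world [-1.6  0.9 46.2]
0.28 [ -3.1  -0.  -53.8] world [-2.7  1.5 53.8]
0.32 [ -4.8   0.  -61.4] world [-4.2  2.4 61.4]
```

Gripped, at 60 N and about 8 mm of opening. Next I hinge the tab corner up about the far corner.

Emit:
{"method": "drive_tool", "body": {
  "moves": "0 0 -4 0 0.02 0 1; 0.5 0 -8 0 0.04 0 1; 0.6 0 -12 0 0.06 0 1; 0.7 0 -15 0 0.08 0 1; 0.6 0 -19 0 0.10 0 1; 0.5 0 -23 0 0.12 0 1; 0.3 0 -27 0 0.14 0 1; 0 0 -31 0 0.16 0 1"
}}

```text
time_s: 7.4
tcp_pos: [0.5913, -0.2682, 0.0787]
ee_rot: [2.989, -0.786, 0.242]
force: [-0.1, 0.0, -0.1]
gripper_width: 0.097
grasp_force: 59.6
```

Run:
```python
from h import *
o=monitor.get_obs(); print(o["joint_pos"],R.from_rotvec(o["ee_rot"]).apply([0,0,1]))
c=capture("wrist"); s=capture("scene")
a=cv2.resize(c["frame"][100:400,150:500],(396,400)); b=cv2.resize(s["frame"][120:205,240:340],(396,400))
save("w5.png",np.hstack([a,b]))
```

```text
[ 0.65302279  0.52046746 -0.3658689   1.8141281   0.32282988  0.69971276
 -1.97220088] [ 0.14002917 -0.07916516 -0.98697756]
```

View pics/w5.png

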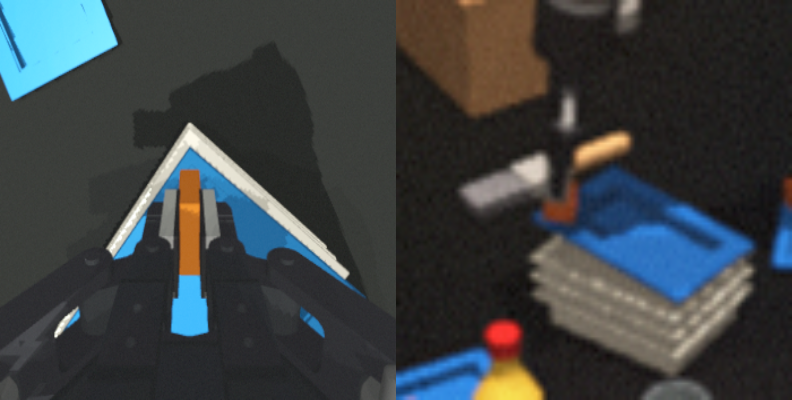

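The scene half shows the tab corner raised clear of the stack, with the far corner still seated and the stack standing. I'll continue the hinge.

Emit:
{"method": "drive_tool", "body": {
  "moves": "0 0 -4 0 0.02 0 1; 0.5 0 -8 0 0.04 0 1; 0.6 0 -12 0 0.06 0 1; 0.7 0 -15 0 0.08 0 1; 0.6 0 -19 0 0.10 0 1; 0.5 0 -23 0 0.12 0 1; 0.3 0 -27 0 0.14 0 1; 0 0 -31 0 0.16 0 1"
}}

```text
time_s: 8.3
tcp_pos: [0.5871, -0.2657, 0.1093]
ee_rot: [2.924, -0.769, 0.474]
force: [1.0, -1.0, -1.3]
gripper_width: 0.098
grasp_force: 59.6
```

Run:
```python
from h import *
o=monitor.get_obs(); p=o["tcp_pos"]; print(o["joint_pos"])
for h in (.06,.13): print(rel(p+[0,0,h],R.from_rotvec(o["ee_rot"]),o))
print("level",rel(p+[0,0,.13],down(-119.6),o))
```

```text
[ 0.63287798  0.39080458 -0.33869679  1.96903488  0.37877247  0.51188144
 -2.05106362]
(array([ 19. ,  -0. , -56.9]), array([0., 0., 0.]))
(array([  41.1,   -0. , -123.3]), array([0., 0., 0.]))
level (array([  41.1,   -0. , -123.3]), array([-0.   , -0.322,  0.002]))
```

Emit:
{"method": "drive_tool", "body": {
  "moves": "3 0 -9 0 0 0 1; 8 0 -24 0 0 0 1; 15 0 -45 0 0 0 1; 22 0 -66 0 -0.06 0 1; 29 0 -87 0 -0.13 0 1; 36 0 -108 0 -0.2 0 1; 42 0 -126 0 -0.27 0 1; 47 0 -142 0 -0.32 0 1"
}}

```text
time_s: 9.1
tcp_pos: [0.5879, -0.2663, 0.2607]
ee_rot: [-3.037, 0.799, 0.0]
force: [-0.1, -1.0, -2.4]
gripper_width: 0.098
grasp_force: 59.5
```

Run:
```python
from h import *
o=monitor.get_obs(); p=o["tcp_pos"]; print(o["joint_pos"])
c=capture("wrist"); s=capture("scene")
a=cv2.resize(c["frame"][100:400,150:500],(396,400)); b=cv2.resize(s["frame"][100:205,240:350],(396,400))
save("w6.png",np.hstack([a,b]))
# tub centre refinement via outline in top
t=capture("top"); m=outline_of("tub",t)[0]["pixels"]; ys,xs=np.nonzero(m); P=atz(t,np.c_[xs,ys],0.085+0*xs)*1000
print(m.sum(),cv2.minAreaRect(P[:,:2].astype(np.float32)))
tub=np.array([.471,.267])
# rotate about base axis in stages; u = tab direction
for a,g in [(-10,-6),(12,12),(26,30)]:
    if g!=30: r=.62; q=np.array([r*np.cos(np.radians(g)),r*np.sin(np.radians(g)),p[2]])
    else: q=np.r_[tub+.083*np.array([np.cos(np.radians(a)),np.sin(np.radians(a))]),p[2]]
    print(a,q,rel(q,down(a-90),o))
```

```text
[ 0.68676814  0.43685183 -0.42261396  1.48136498  0.18211659  1.26263512
 -1.84113428]
9107 ((475.9183654785156, 264.841796875), (280.1092834472656, 263.7450866699219), 88.83924102783203)
-10 [ 0.61660358 -0.06480765  0.260709  ] (array([ -74.1, -189.5,    0.2]), array([-0.001,  0.   , -0.34 ]))
12 [0.60645151 0.12890525 0.260709  ] (array([-178.3, -353.2,    0.4]), array([-0.001,  0.   , -0.724]))
26 [0.54559991 0.30338481 0.260709  ] (array([-317.1, -475.2,    0.5]), array([-0.001, -0.   , -0.968]))
```

View pics/w6.png

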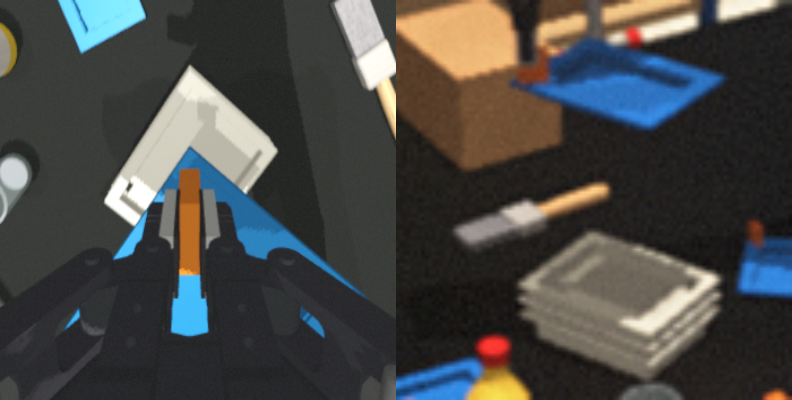

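The tray is free and level in the grip, and the pale stack stands undisturbed. I'll swing it over to the tub, high enough to clear the jug.

Emit:
{"method": "drive_tool", "body": {
  "moves": "-3 -10 0 0 0 -0.02 1; -13 -35 0 0 0 -0.07 1; -25 -68 0 0 0 -0.13 1; -38 -101 0 0 0 -0.19 1; -51 -134 0 0 0 -0.25 1; -64 -167 0 0 0 -0.31 1; -76 -195 0 0 0 -0.36 1; -84 -212 0 0 0 -0.39 1"
}}

```text
time_s: 10.1
tcp_pos: [0.6173, -0.0331, 0.2585]
ee_rot: [-3.135, 0.179, 0.0]
force: [0.1, 0.8, -1.0]
gripper_width: 0.094
grasp_force: 59.5
```

Run:
```python
from h import *
o=monitor.get_obs(); p=o["tcp_pos"]
print(rel([.547,.302,.2607],down(26-90),o),rel([.605,.125,.2607],down(12-90),o))
```

```text
(array([-107.9, -324.9,   -1.5]), array([-0.002, -0.   , -0.568])) (array([ -30.2, -155.7,   -1.9]), array([-0.002,  0.   , -0.323]))
```

Emit:
{"method": "drive_tool", "body": {
  "moves": "-4 -22 0 0 0 -0.04 1; -10 -55 0 0 0 -0.11 1; -17 -90 -1 0 0 -0.19 1; -25 -125 -1 0 0 -0.26 1; -34 -160 -1 0 0 -0.33 1; -48 -192 -1 0 0 -0.38 1; -60 -218 -1 0 0 -0.42 1; -68 -236 -1 0 0 -0.45 1"
}}

```text
time_s: 10.9
tcp_pos: [0.5783, 0.2056, 0.2595]
ee_rot: [-3.098, -0.517, 0.0]
force: [0.3, 0.4, -1.5]
gripper_width: 0.093
grasp_force: 59.5
```

Run:
```python
from h import *
o=monitor.get_obs(); p=o["tcp_pos"]
print(rel([.547,.302,.20],down(26-90),o))
```

```text
(array([   1.7, -101.4,   59.6]), array([-0.   ,  0.   , -0.123]))
```

Emit:
{"method": "drive_tool", "body": {
  "moves": "0 -20 4 0 0 -0.03 1; 1 -45 14 0 0 -0.07 1; 1 -70 27 0 0 -0.1 1; 2 -88 40 0 0 -0.12 1; 2 -98 50 0 0 -0.123 1; 2 -101 57 0 0 -0.123 1; 2 -101 60 0 0 -0.123 1; 2 -101 60 0 0 -0.123 1"
}}

```text
time_s: 11.7
tcp_pos: [0.5502, 0.2974, 0.199]
ee_rot: [3.062, 0.696, -0.001]
force: [-0.2, -0.7, -1.3]
gripper_width: 0.098
grasp_force: 59.5
```

Run:
```python
from h import *
o=monitor.get_obs(); print(o["tcp_pos"],o["grasp_force"],np.abs(o["qvel"]).max())
t=capture("top"); s=capture("scene")
for m in outline_of("tray",t)[:3]:
    ys,xs=np.nonzero(m["pixels"]); P=atz(t,np.c_[xs,ys],0.215+0*xs)*1000; print(m["confidence"],cv2.minAreaRect(P[:,:2].astype(np.float32)))
a=cv2.resize(t["frame"][100:300,100:300],(396,396)); b=cv2.resize(s["frame"][110:310,300:500],(396,396))
save("f.png",np.hstack([a,b]))
```

```text
[0.55024133 0.29738135 0.19899412] 59.48119640350342 0.012348776483592222
0.92 ((405.5294189453125, 297.05706787109375), (144.16769409179688, 67.4589614868164), 45.273834228515625)
0.9 ((676.8323974609375, -180.5771484375), (75.10588073730469, 99.3116455078125), 84.22894287109375)
0.56 ((296.9410095214844, -190.6485595703125), (102.66229248046875, 78.4780044555664), 50.601402282714844)
```

View pics/f.png

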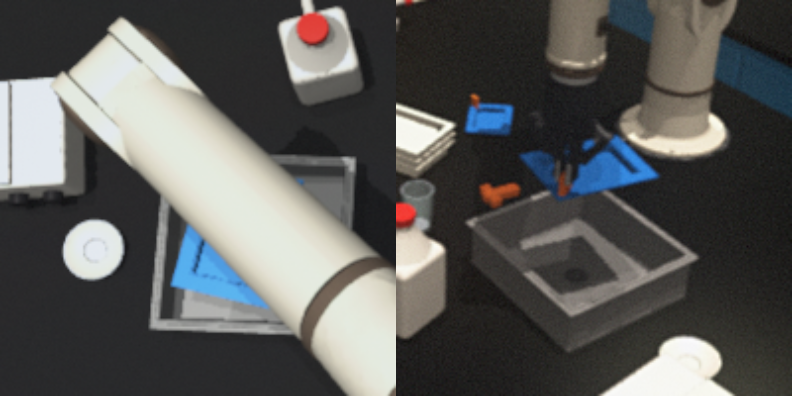

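The final picture shows the tray over the tub interior, level by eye, with the bystanders in place. One numeric check of level and height against the scene corners at crop (658,178), (612,138) and (522,155), then I hand it in.

Run:
```python
from h import *
s=capture("scene"); o=monitor.get_obs(); p=o["tcp_pos"]
R0=R.from_rotvec(o["ee_rot"]); x=R0.apply([1,0,0]); yaw=np.arctan2(x[1],x[0])-np.arctan2(50.5,66)
for zr in (.20,.22):
    c=np.array([p[0],p[1],zr])-.083*np.array([x[0],x[1],0])
    P=c+R.from_euler('z',yaw).apply(np.array([[85,65,0],[85,-65,0],[-85,-65,0],[-85,65,0]])/1000)
    q=proj(s,P); print(zr,c.round(3),((q-[300,110])*1.98+[396,0]).round(0).tolist())
```

```text
0.2 [0.476 0.262 0.2  ] [[555.0, 212.0], [517.0, 167.0], [613.0, 146.0], [656.0, 188.0]]
0.22 [0.476 0.262 0.22 ] [[556.0, 201.0], [518.0, 156.0], [614.0, 135.0], [657.0, 177.0]]
```

The model fits a level tray with its rim at z≈0.22, centred within 7 mm of the tub middle. Handing in.

```bash
python3 -c "
from plant import manip; print(manip.job_done())"
```

```text
the job is handed in; nothing more can be done
None
```

I peeled the blue tray free tab corner first and handed the job in with it held level over the middle of the tub, about 12 cm above the rim; the stack stayed standing, and the hand-in returned no verdict.

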